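# Fold down the ratcheted drying arm

### The job

Clear the shelf by folding away the utensil-drying arm that stands raised on its ratchet: first press the tail of the ratchet pawl down until the pawl tips over and stays clear of the teeth, then push the arm down past its teeth until it lies level on its rest. Only press and push: do not lift the arm or force it down while the pawl still holds it, leave the pawl tipped back, and leave the teapot, trivet, mug, tea tin, jar and ramekin where they stand.

Things in the scene. Friction and masses are not known exactly. Their poses are not given: they have to be found in the camera images.
- rack: the drying arm's fixed frame: a wooden base plate 400 x 80 mm, 10 mm thick, carrying low aluminium posts, screwed to the shelf. Origin on the shelf directly under the arm's hinge; x points along the plate towards the arm's free end (plate from -180 to +220 mm), z up. The pawl is on the -x side of the hinge. A 30 mm wide rubber-topped rest post stands at x = 185 mm, its top 81 mm above the shelf
- bar_hinge (a point): the arm's hinge axis, 85 mm above the shelf, over the rack's origin; the axis runs along the rack's y
- dryarm (a joint): angle of the steel drying arm about its hinge, rad; it grows as the arm is pushed down. 0 = raised 55 degrees above level, 0.96 = level, on its rest (end stop). The hinge is stiff (about 0.7 N m): the arm stays where it is left, and takes about 2 to 5 N at its end to push down. While the pawl is engaged the arm is stopped by a tooth at about 0.13. Its toothed wheel (radius 59 mm over the teeth) turns with it
- bar_pad (a point): point on the top face of the arm near its free end, 187 mm from the hinge axis; the place to push. The arm is a flat bar 30 mm wide and 8 mm thick that reaches 205 mm from the hinge (its raised end is up to 255 mm above the shelf); a thin crossbar (120 mm, across) sits under it 150 mm from the hinge, its tips turned up to 10 mm above the middle of the bar. The point's x runs along the arm outwards, its z out of its top face
- pawl (a joint): angle of the pawl, rad; it grows as its tail is pressed down. 0 = engaged in the teeth, 0.70 = tipped fully back (stop). A steel weight (22 mm thick, 38 mm wide) above its pivot makes it topple: released below about 0.28 it falls back into the teeth, released beyond about 0.36 it tips back by itself and stays free. Well under 2 N moves it
- pawl_tail (a point): middle of the top of the pawl's tail, a flat pad 28 mm long and 30 mm wide; the place to press. Engaged it lies at rack x about -153 mm, 119 mm above the shelf; it sinks about 55 mm to the stop, moving on a circle 80 mm in radius about the pawl's pivot (rack x -76 mm, 96 mm above the shelf). The weight above the pivot reaches 152 mm above the shelf
- teapot: closed white ceramic teapot, 128 mm wide, 128 mm high, spout along its +x, handle along -x (about 205 mm over both); origin under its centre
- trivet: flat green silicone trivet, disc 136 mm across, 8 mm thick; origin under its centre
- mug: blue ceramic mug, 76 mm across, 85 mm high, handle on its +y; origin under its centre
- caddy: copper tea tin, 68 mm across, 95 mm high; origin under its centre
- jar: amber glass jar with a metal cap, 60 mm across, 70 mm high; origin under its centre
- ramekin: small white bowl, 70 mm across, 42 mm high; origin under its centre

How it is judged:
On the way, in this order (a step that is already met when the one before it is completed fails the run):
1. the pawl is tipped back, free of the teeth, while the arm is still raised (value of joint pawl above 0.45 rad and value of joint dryarm below 0.25 rad), for 0.2 s.
2. the arm is pushed down to its rest (value of joint dryarm between 0.9 and 1 rad and value of joint pawl above 0.45 rad), for 0.2 s.
At the end, for the whole second after the job is handed in: the arm lies on its rest (joint at least 0.90 of 0.96 rad, at rest) and the pawl is still tipped back (joint above 0.45) (all of step 2 and velocity of joint dryarm below 0.05 rad/s); the robot touches nothing.
It fails at once if the drying arm is lifted (value of joint dryarm below -0.12 rad).
It fails at once if the arm is forced (over 20 N) while the pawl still holds it (value of joint pawl below 0.15 rad and contact force between the fingers and dryarm above 20 N).
It fails at once if a bystander (teapot, trivet, mug, tea tin, jar or ramekin) is moved more than 20 mm or tipped (distance of any of teapot, trivet, mug, caddy, jar, ramekin from where it was at the start of the episode above 0.02 m or angle between any of teapot, trivet, mug, caddy, jar, ramekin's own z axis and vertical above 0.3 rad).
It also fails if it takes over 53 s, if anything falls off the work surface, if the arm or the gripper's body presses on something with over 40 N, if the wrist force passes 120 N, or if a joint passes its speed limit or range.

### The arm

A 7-joint arm with a two-finger parallel gripper is mounted at the origin on the work surface. World frame = base frame: x ahead of the robot, y to its left, z up, the work surface at z = 0. Lengths are in m, angles in rad, forces in N, time in s.
With the tool pointing down it reaches from about 0.35 to 0.9 m from the base axis. Payload 19.9 kg.
Tool frame: the origin (TCP) lies at the very end of the fingers, on their centre line; the grasp point (between the pads) lies 19 mm behind it; z points along the fingers, y is the direction in which the jaws open and shut (so a half turn about z gives the same grasp; the last joint's range is limited). The gripper opens to 85 mm and grips with 20 to 120 N. Pads are 22 mm wide; open, the fingers measure 114 mm over their backs; the gripper's body (76 mm by 85 mm) begins 54 mm behind the grasp point. The pads swing forward as they close: fully open they stand 13 mm farther back than shut.
Start: joints at [1.214, 0.417, -0.01, 1.614, 0.005, 1.111, -0.053], TCP at [0.194, -0.594, 0.231] pointing down, gripper open.
Joint ranges: [-2.81, 2.81], [-0.39, 2.02], [-1.27, 1.25], [0.06, 2.57], [-1.19, 4.33], [0.19, 2], [-2.82, 2.82]. Speed limits (rad/s): [1.89, 1.89, 2.39, 2.39, 3.01, 3.01, 3.01].

### API

Orientations are given as a unit quaternion [x, y, z, w].
In Python, from cell import r gives the robot as it stands. The module is installed in compiled form; this text tells all that it offers.
- The arm moves only by the tool arm_command, never from a script. Its argument "rows" is a list of rows, each an object of numbers: "rx", "ry", "rz": the turn, a rotation vector about the tool's x, y, z in rad; "dx", "dy", "dz": the shift along the tool's x, y, z in m; "claw": the opening, from 0 (shut) to 1 (fully open). A call has 1 to 12 rows; each row shifts and turns the pose as measured when the row begins, along the tool's axes as they then stand; what a row does not reach is not made up. A row lasts 1/8 s, in which the tool goes at most 62.5 mm and 10.7 degrees, less where a joint would pass 70% of its speed; a pose out of reach is approached as far as the arm can. A call is refused whole if a number of a shift passes 0.0625 or a number of a turn 0.188, either way. A call with a gripper value outside its range is refused whole. The fingers move at their own pace and stop on an object; the grip force is fixed at half the most. Time passes only in rows, so rows that do not move let the fingers close. It gives the time, the measured TCP pose, the force and the opening at its end, in the units of the state.
- r.sense(): the state, without advancing time (a new reading comes with each control period).
- r.read_camera(name): name is "side" or "top" or "wrist"; returns a dict with "image" (384x512x3 uint8, red, green, blue), "z_map" (384x512 float32, m along the optical axis (not along the pixel's ray), 0 where there is no reading), "fx", "fy", "cx", "cy" (pixels), "T" (4x4, takes a point from camera to world coordinates). Camera axes: x right, y up, looking along -z (the intrinsics and any distortion apply to the point x, -y, -z); pixel columns grow to the right and rows downward; lengths in m; the calibration is good to about 2 mm. A picture is of the moment at which its call begins.
- r.job_done(): hands the job in, once; it reports no verdict.
The state is a dict: "t": time; "joints": joint angles; "dq": joint speeds; "joint_torque": joint torques, N m; "tcp_pos": TCP position; "tcp_rot": TCP orientation; "contact_force": force on the tool from outside, world axes, zero at the start; "torque": the same for the moment, N m; "grip_width": opening from 0.0 (shut) to 1.0 (fully open).
Only numpy, scipy, OpenCV 4.12 (cv2) and the standard library are available. Lean on these libraries where they do the work, as an engineer would, in place of code of your own. Each camera call takes 0.05 s, during which the arm holds its last target. There are 200 camera calls.

## Working session

There is one attempt and no reset: what is moved stays moved. The work goes in short steps, Python scripts to look and compute and a tool call to move; the robot and the scene stay as the last step left them, time stands still between calls to the robot, and variables do not carry over. Pictures are saved under pics/ and viewed, about 8 in all and at most 12, crops included, and the job is handed in when it is done.

Besides the shell and the picture viewer there is one more tool, called after ">>>" as name(argument=value, ...), one argument or row to a line, values as JSON. arm_command: Moves the arm, as the interface text tells. Its arguments: {"type":"object","properties":{"rows":{"type":"array"}},"required":["rows"]}

```bash
mkdir -p pics; cat > h.py <<'E'
import numpy as np, cv2
from cell import r
def snap(n,f):
    c=r.read_camera(n); cv2.imwrite('pics/%s.png'%f,c['image'][:,:,::-1].copy()); np.savez('pics/%s.npz'%f,**c); return c
def pt(c,u,v,w=0):
    z=c['z_map'][v-w:v+w+1,u-w:u+w+1]; z=np.median(z[z>0])
    p=np.array([(u-c['cx'])/c['fx']*z,-(v-c['cy'])/c['fy']*z,-z,1]); return (c['T']@p)[:3]
E
python3 - <<'E'
from h import *
a=snap('top','t0');b=snap('side','s0')
cv2.imwrite('pics/ts.png',cv2.cvtColor(np.vstack([a['image'],b['image']]),cv2.COLOR_RGB2BGR)[:,:]) 
s=r.sense();print({k:np.round(v,3) for k,v in s.items()}); print(a['T'].round(2),b['T'].round(2),a['fx'])
E
```

```text
{'t': np.float64(0.1), 'joints': array([ 1.213,  0.418, -0.01 ,  1.614,  0.005,  1.111, -0.053]), 'dq': array([ 0.001, -0.003, -0.001, -0.001, -0.001,  0.   ,  0.001]), 'joint_torque': array([ 3.0000e-03, -8.6581e+01,  6.8100e-01, -4.3564e+01,  1.9000e-02,
        5.0000e-03, -0.0000e+00]), 'tcp_pos': array([ 0.194, -0.594,  0.231]), 'tcp_rot': array([ 0.988,  0.157, -0.   , -0.001]), 'contact_force': array([ 0.001,  0.165, -0.097]), 'torque': array([0.   , 0.03 , 0.018]), 'grip_width': np.float64(0.997)}
[[-0.05  0.97 -0.22  0.37]
 [-1.   -0.05  0.01 -0.01]
 [-0.    0.22  0.98  0.98]
 [ 0.    0.    0.    1.  ]] [[ 1.    0.03 -0.04  0.53]
 [-0.05  0.67 -0.74 -0.69]
 [ 0.01  0.74  0.67  0.76]
 [ 0.    0.    0.    1.  ]] 389.9219780537278
```

View pics/t0.png

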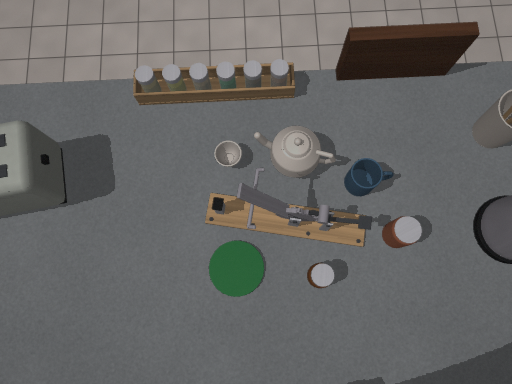

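View pics/s0.png

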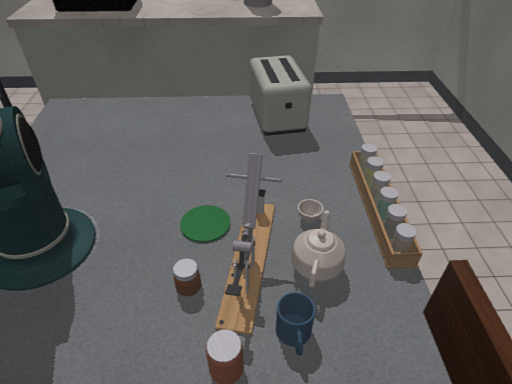

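The top view shows the plate running from about (207,210) to (365,232). The arm's free end is at (242,195) and the pawl tail is near (365,222), with the teapot at (296,152), the mug at (363,177), the tin at (402,232) and the jar at (320,275) close by. Next I'll enlarge this area and measure it.

```bash
python3 - <<'E'
from h import *
c=dict(np.load('pics/t0.npz')); im=c['image'][120:300,195:435,::-1]
cv2.imwrite('pics/crop.png',cv2.resize(im,None,fx=3.3,fy=3.3,interpolation=cv2.INTER_CUBIC))
# screws/plate corners, tail, arm end, weights
for n,u,v in [('scr',211,219),('scr',308,233),('scr',358,240),('c1',209,198),('c2',363,241),('c3',365,216),('tail',365,222),('tail',360,222),('wt',324,213),('armend',242,195),('arm',270,204),('mug',363,177),('tin',407,230),('jar',322,275),('pot',297,142),('rest',218,204)]:
    print(n,pt(c,u,v).round(3))
E
```

```text
scr [0.542 0.119 0.01 ]
scr [ 0.494 -0.122  0.014]
scr [ 0.471 -0.244  0.013]
c1 [0.596 0.123 0.011]
c2 [ 0.468 -0.257  0.009]
c3 [ 0.513 -0.239  0.121]
tail [ 0.499 -0.237  0.121]
tail [ 0.5   -0.228  0.116]
wt [ 0.519 -0.144  0.149]
armend [0.544 0.027 0.247]
arm [ 0.539 -0.028  0.175]
mug [ 0.633 -0.275  0.005]
tin [ 0.48  -0.337  0.097]
jar [ 0.39  -0.14   0.071]
pot [ 0.692 -0.099  0.127]
rest [0.564 0.092 0.081]
```

View pics/crop.png

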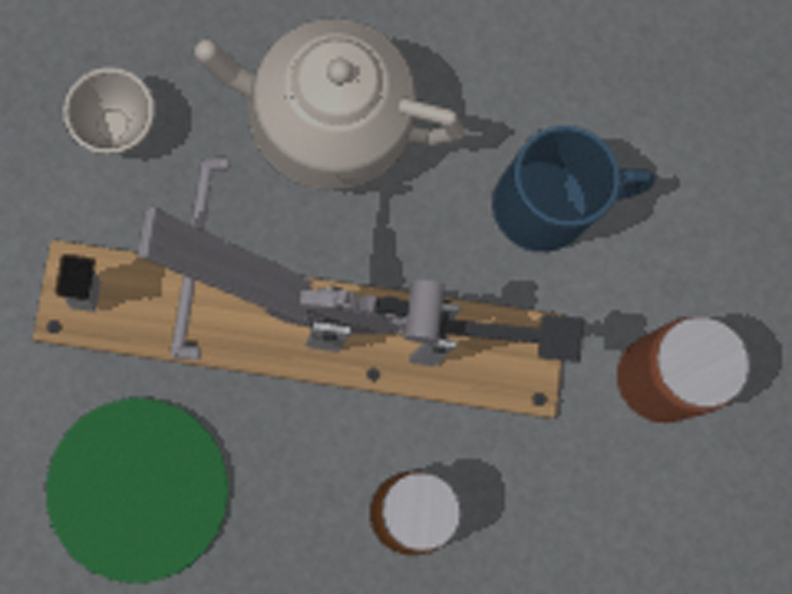

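Measured tail pad (0.499,-0.237,0.121) and rest (0.564,0.092,0.081). They are 335 mm apart against an expected 338, and both heights agree. That puts the rack's x axis at (0.194,0.981) and the hinge at (0.529,-0.087). First I'll turn the tool so its x axis lies along the rack and shut the fingers.

>>> arm_command(
  rows=[
    {"rz": -0.177, "claw": 0},
    {"rz": -0.177, "claw": 0},
    {"rz": -0.177, "claw": 0},
    {"rz": -0.177, "claw": 0},
    {"rz": -0.177, "claw": 0},
    {"rz": -0.177, "claw": 0},
    {"claw": 0},
  ],
)

```text
schema error: expected keys rx, ry, rz, dx, dy, dz, claw
```

```bash
cat >> h.py <<'E'
from scipy.spatial.transform import Rotation as R
O=np.array([.529,-.087,0]); ex=np.array([.194,.981,0]); ex/=np.linalg.norm(ex); ey=np.array([-ex[1],ex[0],0])
def rk(p): d=np.array(p)-O; return np.array([d@ex,d@ey,d[2]])
def to(x,y,z):
    s=r.sense(); m=R.from_quat(s['tcp_rot']).as_matrix()
    g=O+x*ex+y*ey+np.array([0,0,z]); print('t',s['t'].round(2),'tcp',s['tcp_pos'].round(3),'rack',rk(s['tcp_pos']).round(3),'toolshift',(m.T@(g-s['tcp_pos'])).round(3)); print('F',s['contact_force'].round(1),'w',s['grip_width'].round(2)); print(m.round(3))
E
python3 -c "
from h import *
to(-.155,0,.2)"
```

```text
Traceback (most recent call last):
  File "h.py", line 13, in to
    g=O+x*ex+y*ey+np.array([0,0,z]); print('t',s['t'].round(2),'tcp',s['tcp_pos'].round(3),'rack',rk(s['tcp_pos']).round(3),'toolshift',(m.T@(g-s['tcp_pos'])).round(3)); print('F',s['contact_force'].round(1),'w',s['grip_width'].round(2)); print(m.round(3))
                                               ^^^^^^^^^^^^
AttributeError: 'float' object has no attribute 'round'
```

All keys are needed in every row.

>>> arm_command(
  rows=[
    {"rx": 0, "ry": 0, "rz": -0.177, "dx": 0, "dy": 0, "dz": 0, "claw": 0},
    {"rx": 0, "ry": 0, "rz": -0.177, "dx": 0, "dy": 0, "dz": 0, "claw": 0},
    {"rx": 0, "ry": 0, "rz": -0.177, "dx": 0, "dy": 0, "dz": 0, "claw": 0},
    {"rx": 0, "ry": 0, "rz": -0.177, "dx": 0, "dy": 0, "dz": 0, "claw": 0},
    {"rx": 0, "ry": 0, "rz": -0.177, "dx": 0, "dy": 0, "dz": 0, "claw": 0},
    {"rx": 0, "ry": 0, "rz": -0.177, "dx": 0, "dy": 0, "dz": 0, "claw": 0},
    {"rx": 0, "ry": 0, "rz": 0, "dx": 0, "dy": 0, "dz": 0, "claw": 0},
  ],
)

```text
t: 0.98
tcp_pos: [0.1936, -0.5924, 0.2281]
tcp_rot: [0.762, 0.648, 0.001, -0.003]
contact_force: [-0.6, -0.3, 0.2]
grip_width: -0.005
```

```bash
sed -i "s/s\['t'\].round(2)/s['t']/; s/s\['grip_width'\].round(2)/s['grip_width']/" h.py
python3 -c "
from h import *
to(-.155,0,.2)"
```

```text
t 0.975 tcp [ 0.194 -0.592  0.228] rack [-0.561  0.231  0.228] toolshift [0.398 0.245 0.03 ]
F [-0.6 -0.3  0.2] w -0.004566572220773486
[[ 0.16   0.987 -0.002]
 [ 0.987 -0.16   0.006]
 [ 0.005 -0.003 -1.   ]]
```

>>> arm_command(
  rows=[
    {"rx": 0, "ry": 0, "rz": 0.04, "dx": 0.05, "dy": 0.031, "dz": 0, "claw": 0},
    {"rx": 0, "ry": 0, "rz": 0, "dx": 0.05, "dy": 0.031, "dz": 0, "claw": 0},
    {"rx": 0, "ry": 0, "rz": 0, "dx": 0.05, "dy": 0.031, "dz": 0, "claw": 0},
    {"rx": 0, "ry": 0, "rz": 0, "dx": 0.05, "dy": 0.031, "dz": 0, "claw": 0},
    {"rx": 0, "ry": 0, "rz": 0, "dx": 0.05, "dy": 0.031, "dz": 0, "claw": 0},
    {"rx": 0, "ry": 0, "rz": 0, "dx": 0.05, "dy": 0.031, "dz": 0, "claw": 0},
    {"rx": 0, "ry": 0, "rz": 0, "dx": 0.05, "dy": 0.031, "dz": 0, "claw": 0},
    {"rx": 0, "ry": 0, "rz": 0, "dx": 0.045, "dy": 0.028, "dz": 0, "claw": 0},
    {"rx": 0, "ry": 0, "rz": 0, "dx": 0, "dy": 0, "dz": 0, "claw": 0},
  ],
)

```text
t: 2.1
tcp_pos: [0.5261, -0.2482, 0.2282]
tcp_rot: [0.79, 0.613, 0.001, -0.004]
contact_force: [-1.2, -0.0, -0.5]
grip_width: 0.001
```

```bash
python3 -c "
from h import *
to(-.155,0,.135)"
```

```text
t 2.1 tcp [ 0.526 -0.248  0.228] rack [-0.159 -0.028  0.228] toolshift [ 0.001 -0.028  0.093]
F [-1.2 -0.  -0.5] w 0.0012573827848064985
[[ 0.249  0.968 -0.002]
 [ 0.968 -0.249  0.007]
 [ 0.006 -0.004 -1.   ]]
```

>>> arm_command(
  rows=[
    {"rx": 0, "ry": 0, "rz": -0.05, "dx": 0.001, "dy": -0.028, "dz": 0, "claw": 0},
    {"rx": 0, "ry": 0, "rz": 0, "dx": 0, "dy": 0, "dz": 0.03, "claw": 0},
    {"rx": 0, "ry": 0, "rz": 0, "dx": 0, "dy": 0, "dz": 0.03, "claw": 0},
    {"rx": 0, "ry": 0, "rz": 0, "dx": 0, "dy": 0, "dz": 0.03, "claw": 0},
    {"rx": 0, "ry": 0, "rz": 0, "dx": 0, "dy": 0, "dz": 0, "claw": 0},
  ],
)

```text
t: 2.72
tcp_pos: [0.4964, -0.2416, 0.1358]
tcp_rot: [0.782, 0.624, 0.001, -0.003]
contact_force: [1.1, -0.7, -0.4]
grip_width: 0.003
```

```bash
python3 -c "
from h import *
to(-.155,0,.085)
c=snap('top','t1')
cv2.imwrite('pics/c1.png',cv2.resize(c['image'][120:300,195:435,::-1],None,fx=3,fy=3))"
```

```text
t 2.725 tcp [ 0.496 -0.242  0.136] rack [-0.158  0.002  0.136] toolshift [0.003 0.002 0.051]
F [ 1.1 -0.7 -0.4] w 0.0029214076670174144
[[ 0.222  0.975 -0.003]
 [ 0.975 -0.222  0.006]
 [ 0.005 -0.005 -1.   ]]
```

View pics/c1.png

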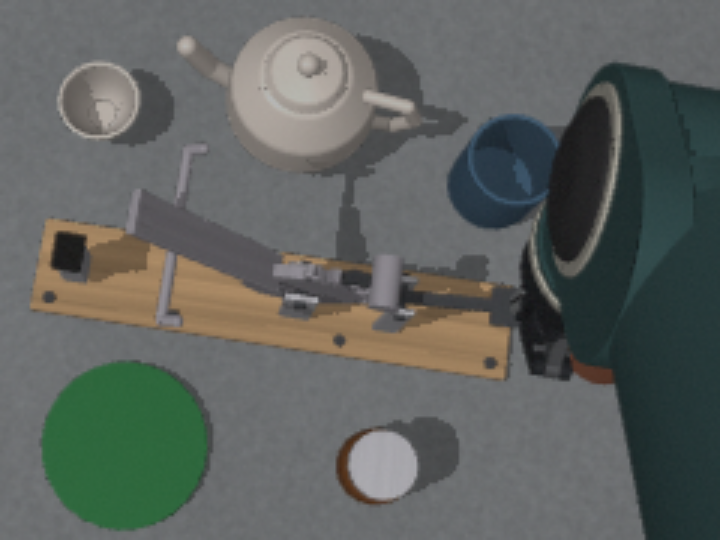

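The closed fingers stand just over the tail pad at (500,305) in the crop, and nothing has moved. Now I'll press.

>>> arm_command(
  rows=[
    {"rx": 0, "ry": 0, "rz": 0, "dx": 0.002, "dy": 0.002, "dz": 0.01, "claw": 0},
    {"rx": 0, "ry": 0, "rz": 0, "dx": 0, "dy": 0, "dz": 0.01, "claw": 0},
    {"rx": 0, "ry": 0, "rz": 0, "dx": 0, "dy": 0, "dz": 0.01, "claw": 0},
    {"rx": 0, "ry": 0, "rz": 0, "dx": 0, "dy": 0, "dz": 0.01, "claw": 0},
    {"rx": 0, "ry": 0, "rz": 0, "dx": 0, "dy": 0, "dz": 0.01, "claw": 0},
    {"rx": 0, "ry": 0, "rz": 0, "dx": 0, "dy": 0, "dz": 0.003, "claw": 0},
    {"rx": 0, "ry": 0, "rz": 0, "dx": 0, "dy": 0, "dz": 0, "claw": 0},
    {"rx": 0, "ry": 0, "rz": 0, "dx": 0, "dy": 0, "dz": 0, "claw": 0},
  ],
)

```text
t: 3.78
tcp_pos: [0.5009, -0.241, 0.0833]
tcp_rot: [0.783, 0.622, 0.002, -0.001]
contact_force: [-0.3, -0.2, 0.6]
grip_width: 0.002
```

```bash
python3 -c "
from h import *
to(-.155,0,.085)
c=snap('side','s1')
cv2.imwrite('pics/c2.png',cv2.resize(c['image'][140:340,170:370,::-1],None,fx=3,fy=3))"
```

```text
t 3.775 tcp [ 0.501 -0.241  0.083] rack [-0.157 -0.002  0.083] toolshift [ 0.001 -0.002 -0.002]
F [-0.3 -0.2  0.6] w 0.0015749648280518143
[[ 0.225  0.974  0.002]
 [ 0.974 -0.225  0.003]
 [ 0.004  0.001 -1.   ]]
```

View pics/c2.png

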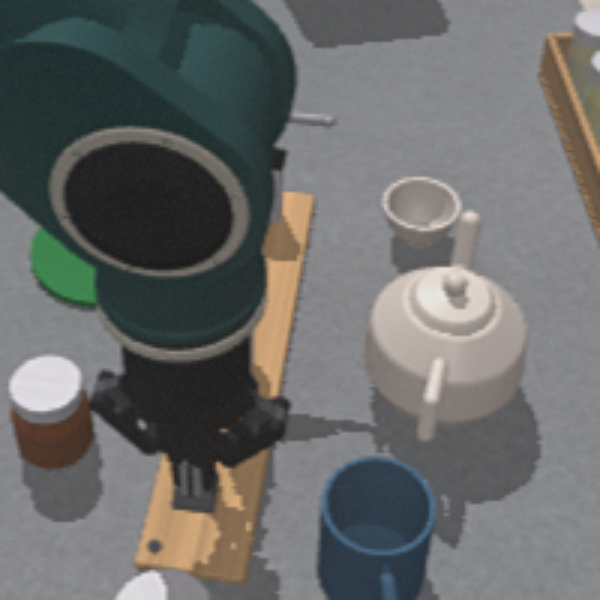

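The fingers are down on the tail, which looks sunk, and the mug, jar and teapot are clear. I'll retreat upward and check the pawl.

>>> arm_command(
  rows=[
    {"rx": 0, "ry": 0, "rz": 0, "dx": 0, "dy": 0, "dz": -0.02, "claw": 0},
    {"rx": 0, "ry": 0, "rz": 0, "dx": 0, "dy": 0, "dz": -0.05, "claw": 0},
    {"rx": 0, "ry": 0, "rz": 0, "dx": 0, "dy": 0, "dz": -0.05, "claw": 0},
    {"rx": 0, "ry": 0, "rz": 0, "dx": 0, "dy": 0, "dz": -0.05, "claw": 0},
    {"rx": 0, "ry": 0, "rz": 0, "dx": 0, "dy": 0, "dz": -0.05, "claw": 0},
    {"rx": 0, "ry": 0, "rz": 0, "dx": 0, "dy": 0, "dz": 0, "claw": 0},
  ],
)

```text
t: 4.58
tcp_pos: [0.5004, -0.2415, 0.3121]
tcp_rot: [0.783, 0.623, 0.002, 0.0]
contact_force: [0.6, 0.8, -1.0]
grip_width: 0.003
```

```bash
python3 -c "
from h import *
to(.085,0,.30)
c=snap('top','t2')
cv2.imwrite('pics/c3.png',cv2.resize(c['image'][120:300,195:435,::-1],None,fx=3,fy=3))
for u,v in [(325,213),(318,213),(330,213),(335,217),(355,220),(362,222),(365,224)]: print(u,v,rk(pt(c,u,v)).round(3))"
```

```text
t 4.575 tcp [ 0.5   -0.242  0.312] rack [-0.157 -0.002  0.312] toolshift [ 0.242 -0.01   0.013]
F [ 0.6  0.8 -1. ] w 0.002605448803477503
[[ 0.225  0.974  0.003]
 [ 0.974 -0.225  0.002]
 [ 0.003  0.003 -1.   ]]
325 213 [-0.058  0.001  0.158]
318 213 [-0.049 -0.006  0.114]
330 213 [-0.068  0.     0.163]
335 217 [-0.082  0.004  0.149]
355 220 [-0.142 -0.011  0.068]
362 222 [-0.161 -0.011  0.056]
365 224 [-0.18  -0.017  0.008]
```

View pics/c3.png

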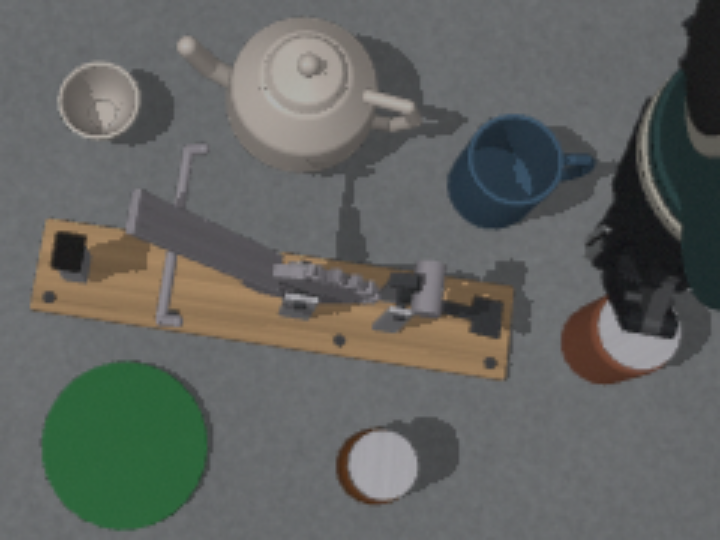

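The pawl is tipped back: the weight has moved to (430,285) in the crop and the tail is at about 60 mm height. The arm is still raised. Now I'll go over to the arm's pad.

>>> arm_command(
  rows=[
    {"rx": 0, "ry": 0, "rz": -0.03, "dx": 0.045, "dy": -0.002, "dz": 0, "claw": 0},
    {"rx": 0, "ry": 0, "rz": 0, "dx": 0.05, "dy": -0.001, "dz": 0, "claw": 0},
    {"rx": 0, "ry": 0, "rz": 0, "dx": 0.05, "dy": -0.001, "dz": 0, "claw": 0},
    {"rx": 0, "ry": 0, "rz": 0, "dx": 0.05, "dy": -0.001, "dz": 0, "claw": 0},
    {"rx": 0, "ry": 0, "rz": 0, "dx": 0.04, "dy": 0, "dz": 0, "claw": 0},
    {"rx": 0, "ry": 0, "rz": 0, "dx": 0, "dy": 0, "dz": 0, "claw": 0},
  ],
)

```text
t: 5.38
tcp_pos: [0.5403, -0.0035, 0.3045]
tcp_rot: [0.773, 0.634, -0.001, -0.004]
contact_force: [-0.8, -0.1, -0.1]
grip_width: 0.0
```

```bash
python3 -c "
from h import *
to(.085,0,.255)"
```

```text
t 5.375 tcp [ 0.54  -0.003  0.305] rack [0.084 0.005 0.305] toolshift [0.001 0.005 0.049]
F [-0.8 -0.1 -0.1] w 0.00034899115600873923
[[ 0.196  0.981 -0.007]
 [ 0.981 -0.196  0.005]
 [ 0.004 -0.008 -1.   ]]
```

>>> arm_command(
  rows=[
    {"rx": 0, "ry": 0, "rz": 0, "dx": 0.001, "dy": 0.003, "dz": 0.025, "claw": 0},
    {"rx": 0, "ry": 0, "rz": 0, "dx": 0, "dy": 0.002, "dz": 0.025, "claw": 0},
    {"rx": 0, "ry": 0, "rz": 0, "dx": 0.008, "dy": 0, "dz": 0.014, "claw": 0},
    {"rx": 0, "ry": 0, "rz": 0, "dx": 0.0125, "dy": 0, "dz": 0.01, "claw": 0},
    {"rx": 0, "ry": 0, "rz": 0, "dx": 0.0125, "dy": 0, "dz": 0.01, "claw": 0},
    {"rx": 0, "ry": 0, "rz": 0, "dx": 0, "dy": 0, "dz": 0, "claw": 0},
  ],
)

```text
t: 6.12
tcp_pos: [0.5508, 0.0293, 0.2156]
tcp_rot: [0.774, 0.633, -0.002, -0.005]
contact_force: [0.1, -0.2, -0.5]
grip_width: 0.005
```

```bash
python3 -c "
from h import *
to(.140,0,.1955)
c=snap('side','s2')
cv2.imwrite('pics/c4.png',cv2.resize(c['image'][100:300,170:370,::-1],None,fx=3,fy=3))"
```

```text
t 6.125 tcp [0.551 0.029 0.216] rack [0.118 0.001 0.216] toolshift [0.022 0.001 0.02 ]
F [ 0.1 -0.2 -0.5] w 0.005069637457954456
[[ 0.198  0.98  -0.01 ]
 [ 0.98  -0.198  0.004]
 [ 0.002 -0.01  -1.   ]]
```

View pics/c4.png

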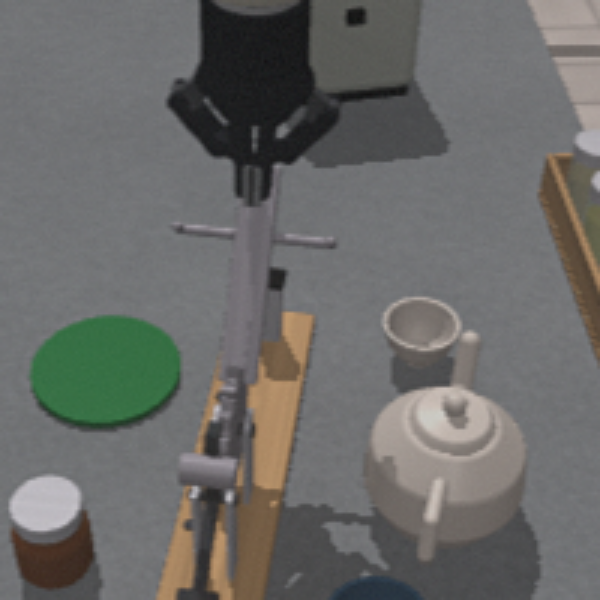

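The fingertips rest on the arm's face near its end, at (253,195), and the arm has begun to go down with no notable force. I'll continue along the arc.

>>> arm_command(
  rows=[
    {"rx": 0, "ry": 0, "rz": 0, "dx": 0.011, "dy": 0, "dz": 0.01, "claw": 0},
    {"rx": 0, "ry": 0, "rz": 0, "dx": 0.011, "dy": 0, "dz": 0.011, "claw": 0},
    {"rx": 0, "ry": 0, "rz": 0, "dx": 0.009, "dy": 0, "dz": 0.014, "claw": 0},
    {"rx": 0, "ry": 0, "rz": 0, "dx": 0.008, "dy": 0, "dz": 0.014, "claw": 0},
    {"rx": 0, "ry": 0, "rz": 0, "dx": 0.006, "dy": 0, "dz": 0.015, "claw": 0},
    {"rx": 0, "ry": 0, "rz": 0, "dx": 0.006, "dy": 0, "dz": 0.015, "claw": 0},
    {"rx": 0, "ry": 0, "rz": 0, "dx": 0.003, "dy": 0, "dz": 0.016, "claw": 0},
    {"rx": 0, "ry": 0, "rz": 0, "dx": 0, "dy": 0, "dz": 0, "claw": 0},
  ],
)

```text
t: 7.18
tcp_pos: [0.5617, 0.0858, 0.1144]
tcp_rot: [0.774, 0.633, -0.002, -0.005]
contact_force: [-0.0, 0.6, 1.4]
grip_width: -0.002
```

```bash
python3 -c "
from h import *
to(.178,0,.089)"
```

```text
t 7.175 tcp [0.562 0.086 0.114] rack [0.176 0.001 0.114] toolshift [0.002 0.002 0.025]
F [-0.   0.6  1.4] w -0.0017168493812352622
[[ 0.198  0.98  -0.009]
 [ 0.98  -0.198  0.005]
 [ 0.003 -0.009 -1.   ]]
```

>>> arm_command(
  rows=[
    {"rx": 0, "ry": 0, "rz": 0, "dx": 0.002, "dy": 0, "dz": 0.012, "claw": 0},
    {"rx": 0, "ry": 0, "rz": 0, "dx": 0, "dy": 0, "dz": 0.01, "claw": 0},
    {"rx": 0, "ry": 0, "rz": 0, "dx": 0, "dy": 0, "dz": 0.003, "claw": 0},
    {"rx": 0, "ry": 0, "rz": 0, "dx": 0, "dy": 0, "dz": 0.002, "claw": 0},
  ],
)

```text
t: 7.68
tcp_pos: [0.5628, 0.0881, 0.088]
tcp_rot: [0.774, 0.633, -0.001, -0.004]
contact_force: [-15.5, -5.6, 51.0]
grip_width: -0.001
```

It is on the rest (z 0.088, with the force rising sharply). I'll retreat straight up.

>>> arm_command(
  rows=[
    {"rx": 0, "ry": 0, "rz": 0, "dx": 0, "dy": 0, "dz": -0.002, "claw": 0},
    {"rx": 0, "ry": 0, "rz": 0, "dx": 0, "dy": 0, "dz": 0, "claw": 0},
    {"rx": 0, "ry": 0, "rz": 0, "dx": 0, "dy": 0, "dz": -0.03, "claw": 0},
    {"rx": 0, "ry": 0, "rz": 0, "dx": 0, "dy": 0, "dz": -0.05, "claw": 0},
    {"rx": 0, "ry": 0, "rz": 0, "dx": 0, "dy": 0, "dz": -0.05, "claw": 0},
    {"rx": 0, "ry": 0, "rz": 0, "dx": 0, "dy": 0, "dz": -0.05, "claw": 0},
    {"rx": 0, "ry": 0, "rz": 0, "dx": 0, "dy": 0, "dz": -0.05, "claw": 0},
    {"rx": 0, "ry": 0, "rz": 0, "dx": 0, "dy": 0, "dz": 0, "claw": 0},
  ],
)

```text
t: 8.68
tcp_pos: [0.5633, 0.0861, 0.3257]
tcp_rot: [0.774, 0.633, -0.003, -0.005]
contact_force: [-0.3, 0.2, -0.4]
grip_width: 0.001
```

```bash
python3 -c "
from h import *
to(.178,0,.3)
c=snap('side','s3')
cv2.imwrite('pics/c5.png',cv2.resize(c['image'][120:380,150:410,::-1],None,fx=2.3,fy=2.3))
T=c['T']
for x,z in [(.06,.089),(.1,.089),(.13,.089),(.17,.089),(-.15,.064)]:
    p=np.linalg.inv(T)@np.r_[O+x*ex+[0,0,z],1]; u=int(round(c['cx']-c['fx']*p[0]/p[2]));v=int(round(c['cy']+c['fy']*p[1]/p[2])); print(x,z,u,v,rk(pt(c,u,v,1)).round(3))"
```

```text
t 8.675 tcp [0.563 0.086 0.326] rack [ 0.176 -0.     0.326] toolshift [0.002 0.    0.026]
F [-0.3  0.2 -0.4] w 0.0005096537738731251
[[ 0.2    0.98  -0.01 ]
 [ 0.98  -0.199  0.003]
 [ 0.001 -0.01  -1.   ]]
0.06 0.089 251 223 [ 0.035 -0.005  0.114]
0.1 0.089 253 211 [0.101 0.001 0.089]
0.13 0.089 255 203 [0.132 0.001 0.088]
0.17 0.089 258 193 [ 0.17  -0.001  0.089]
-0.15 0.064 234 304 [-0.15   0.     0.062]
```

View pics/c5.png

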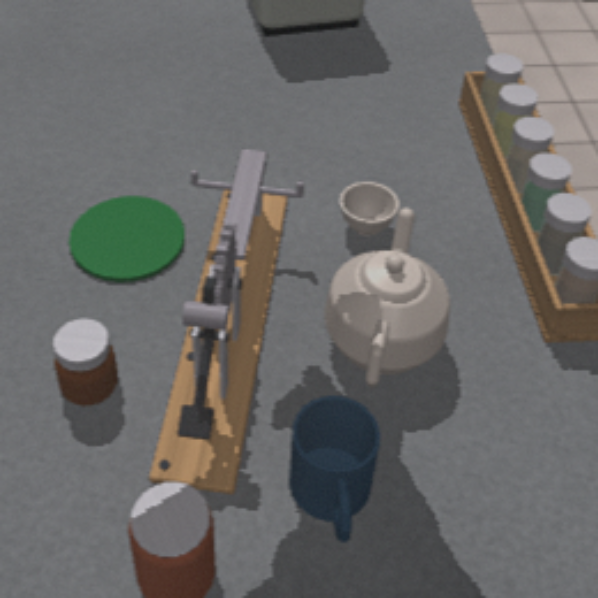

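The arm lies level: its top is at 88–89 mm all along. The tail is down at 62 mm (around (197,420) in the crop), the bystanders stand where they were, and the tool is free.

```bash
python3 -c "
from cell import r
print(r.job_done())"
```

```text
the job is handed in; nothing more can be done
None
```

The drying arm is folded down onto its rest with the pawl tipped back, and the job is handed in (about 9 s of the 53 s used). It reports no verdict.

I pressed the pawl's tail down until the pawl tipped over. With the arm still raised, I checked from above that the pawl stayed tipped. Then I pushed the arm's end down along its arc with the closed fingers and backed off upward.

**Last checks:**
- **Arm:** its top face measured 88–89 mm high from 100 to 170 mm along the rack, so it is level.
- **Pawl:** the tail is at 62 mm, close to its stop.
- **Bystanders:** the teapot, trivet, mug, tea tin, jar and ramekin stand where they were, judged by eye in the pictures.
- **Robot:** the tool is clear, with about 0.5 N read.

The force reached about 54 N for a moment as the arm met its rest. That was fingertip contact with the pawl already free, so the 20 N limit did not apply. None of the checks disagreed.

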